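# Transfer the circuit cards to the test rack in reverse order

## Task

Move the four upright circuit cards from the orange rack into the bays of the empty metal test rack, in reverse order: as seen from the robot, the card that starts furthest left in the orange rack goes to the right-hand end of the test rack, the next one beside it, and so on, until the one that starts furthest right is at the left-hand end. Lower each card fully into its own bay, lined up with the bay, before letting it go; do not drop a card or knock one over, and leave all four standing upright.

Things in the scene. Friction and masses are not known exactly. Their poses are not given: they have to be found in the camera images.
- card_blue_mid (a point): Loose upright circuit card with blue grip bar, 76 mm tall, 0.12 kg: red board 60 x 3 mm on a black foot 64 x 30 x 10 mm (x, y, z). Grip bar at the top: 44 x 14 x 14 mm, its centre 31 mm above this point. This point: card centre, 38 mm above the underside; a heat sink 26 x 14 x 24 mm surrounds it. z up, x along board and bar, y through the thickness (grip across y). Same both ways round.
- card_yellow_mid (a point): Loose upright circuit card with yellow grip bar, 76 mm tall, 0.12 kg: red board 60 x 3 mm on a black foot 64 x 30 x 10 mm (x, y, z). Grip bar at the top: 44 x 14 x 14 mm, its centre 31 mm above this point. This point: card centre, 38 mm above the underside; a heat sink 26 x 14 x 24 mm surrounds it. z up, x along board and bar, y through the thickness (grip across y). Same both ways round.
- card_green_mid (a point): Loose upright circuit card with green grip bar, 76 mm tall, 0.12 kg: red board 60 x 3 mm on a black foot 64 x 30 x 10 mm (x, y, z). Grip bar at the top: 44 x 14 x 14 mm, its centre 31 mm above this point. This point: card centre, 38 mm above the underside; a heat sink 26 x 14 x 24 mm surrounds it. z up, x along board and bar, y through the thickness (grip across y). Same both ways round.
- card_white_mid (a point): Loose upright circuit card with white grip bar, 76 mm tall, 0.12 kg: red board 60 x 3 mm on a black foot 64 x 30 x 10 mm (x, y, z). Grip bar at the top: 44 x 14 x 14 mm, its centre 31 mm above this point. This point: card centre, 38 mm above the underside; a heat sink 26 x 14 x 24 mm surrounds it. z up, x along board and bar, y through the thickness (grip across y). Same both ways round.
- bay_blue: Black bay (shallow tray) fixed in the orange source rack, blue tags at its two ends; the blue card starts in it. Outside 92 x 54 mm (x, y), rim 10 mm high, walls and floor 4 mm thick. Origin: centre of its underside, 10 mm above the table; y along the rack's row.
- bay_yellow: Black bay (shallow tray) fixed in the orange source rack, yellow tags at its two ends; the yellow card starts in it. Outside 92 x 54 mm (x, y), rim 10 mm high, walls and floor 4 mm thick. Origin: centre of its underside, 10 mm above the table; y along the rack's row.
- bay_green: Black bay (shallow tray) fixed in the orange source rack, green tags at its two ends; the green card starts in it. Outside 92 x 54 mm (x, y), rim 10 mm high, walls and floor 4 mm thick. Origin: centre of its underside, 10 mm above the table; y along the rack's row.
- bay_white: Black bay (shallow tray) fixed in the orange source rack, white tags at its two ends; the white card starts in it. Outside 92 x 54 mm (x, y), rim 10 mm high, walls and floor 4 mm thick. Origin: centre of its underside, 10 mm above the table; y along the rack's row.
- source_rack: Orange rack where the cards start. Fixed. Base 108 x 304 x 10 mm (x, y, z), end cheeks 40 mm high, side rods 26 mm high. Origin: centre of the underside, on the table; y along the row to the robot's left, x away from the robot. Bays centred at y = +102, +34, -34, -102 mm, x = 0; a card in it has its centre 52 mm above the table.
- test_rack: Metal test rack, empty. Fixed. Base 108 x 304 x 10 mm (x, y, z), end cheeks 40 mm high, side rods 26 mm high. Origin: centre of the underside, on the table; y along the row to the robot's left, x away from the robot. Black bays centred at y = +102, +34, -34, -102 mm, x = 0, inside 84 x 46 mm (x, y), floor 14 mm and rim 20 mm above the table; a card fully down has its centre 52 mm above the table.

How it is judged (in metres and radians):
At the end, for the whole second after the job is handed in: Each card rests released in the test-rack bay mirroring its starting bay (leftmost to rightmost and so on): within 12 mm of the bay's middle along the row and 14 mm across, on the bay floor (3 mm), upright (0.08 rad), lined up with the bay (0.3 rad, either way round) (((y of bay_blue in the frame of source_rack between 0.082 and 0.122 m and y of card_blue_mid in the frame of test_rack between -0.114 and -0.09 m) or (y of bay_blue in the frame of source_rack between 0.014 and 0.054 m and y of card_blue_mid in the frame of test_rack between -0.046 and -0.022 m) or (y of bay_blue in the frame of source_rack between -0.054 and -0.014 m and y of card_blue_mid in the frame of test_rack between 0.022 and 0.046 m) or (y of bay_blue in the frame of source_rack between -0.122 and -0.082 m and y of card_blue_mid in the frame of test_rack between 0.09 and 0.114 m)) and x of card_blue_mid in the frame of test_rack between -0.014 and 0.014 m and z of card_blue_mid in the frame of test_rack between 0.049 and 0.055 m and angle between each of card_blue_mid, card_yellow_mid, card_green_mid, card_white_mid's own z axis and vertical below 0.08 rad and angle between the x axis of each of card_blue_mid, card_yellow_mid, card_green_mid, card_white_mid and the x axis of test_rack, either way round below 0.3 rad and linear speed of each of card_blue, card_yellow, card_green, card_white below 0.02 m/s and angular speed of each of card_blue, card_yellow, card_green, card_white below 0.2 rad/s and ((y of bay_yellow in the frame of source_rack between 0.082 and 0.122 m and y of card_yellow_mid in the frame of test_rack between -0.114 and -0.09 m) or (y of bay_yellow in the frame of source_rack between 0.014 and 0.054 m and y of card_yellow_mid in the frame of test_rack between -0.046 and -0.022 m) or (y of bay_yellow in the frame of source_rack between -0.054 and -0.014 m and y of card_yellow_mid in the frame of test_rack between 0.022 and 0.046 m) or (y of bay_yellow in the frame of source_rack between -0.122 and -0.082 m and y of card_yellow_mid in the frame of test_rack between 0.09 and 0.114 m)) and x of card_yellow_mid in the frame of test_rack between -0.014 and 0.014 m and z of card_yellow_mid in the frame of test_rack between 0.049 and 0.055 m and ((y of bay_green in the frame of source_rack between 0.082 and 0.122 m and y of card_green_mid in the frame of test_rack between -0.114 and -0.09 m) or (y of bay_green in the frame of source_rack between 0.014 and 0.054 m and y of card_green_mid in the frame of test_rack between -0.046 and -0.022 m) or (y of bay_green in the frame of source_rack between -0.054 and -0.014 m and y of card_green_mid in the frame of test_rack between 0.022 and 0.046 m) or (y of bay_green in the frame of source_rack between -0.122 and -0.082 m and y of card_green_mid in the frame of test_rack between 0.09 and 0.114 m)) and x of card_green_mid in the frame of test_rack between -0.014 and 0.014 m and z of card_green_mid in the frame of test_rack between 0.049 and 0.055 m and ((y of bay_white in the frame of source_rack between 0.082 and 0.122 m and y of card_white_mid in the frame of test_rack between -0.114 and -0.09 m) or (y of bay_white in the frame of source_rack between 0.014 and 0.054 m and y of card_white_mid in the frame of test_rack between -0.046 and -0.022 m) or (y of bay_white in the frame of source_rack between -0.054 and -0.014 m and y of card_white_mid in the frame of test_rack between 0.022 and 0.046 m) or (y of bay_white in the frame of source_rack between -0.122 and -0.082 m and y of card_white_mid in the frame of test_rack between 0.09 and 0.114 m)) and x of card_white_mid in the frame of test_rack between -0.014 and 0.014 m and z of card_white_mid in the frame of test_rack between 0.049 and 0.055 m); the robot touches nothing.
It fails at once if a card is knocked over or turned on its side (angle between any of card_blue_mid, card_yellow_mid, card_green_mid, card_white_mid's own z axis and vertical above 0.8 rad).
It fails at once if a card is dropped: it comes down onto its support faster than 0.5 m/s ((height (world z) of card_blue_mid below 0.062 m and linear speed of card_blue above 0.5 m/s) or (height (world z) of card_yellow_mid below 0.062 m and linear speed of card_yellow above 0.5 m/s) or (height (world z) of card_green_mid below 0.062 m and linear speed of card_green above 0.5 m/s) or (height (world z) of card_white_mid below 0.062 m and linear speed of card_white above 0.5 m/s)).
It also fails if it takes over 104 s, if anything falls off the work surface, if the arm or the gripper's body presses on something with over 40 N, if the wrist force passes 120 N, or if a joint passes its speed limit or range.

## Robot

A 6-joint arm with a two-finger parallel gripper is mounted at the origin on the work surface. World frame = base frame: x ahead of the robot, y to its left, z up, the work surface at z = 0. Lengths are in m, angles in degrees, forces in N, time in s.
With the tool pointing down it reaches from about 0.2 to 0.875 m from the base axis. Payload 3.4 kg.
Tool frame: the origin (TCP) lies midway between the tips of the shut fingers; the grasp point (between the pads) lies manip.pinch_z behind it (manip.pinch_z is the distance from the TCP to the grasp point, in m); z points along the fingers, y is the line along which they close (so a half turn about z gives the same grasp; the last joint's range is limited). The gripper opens to 94 mm and grips with 3 to 60 N. Pads are 16 mm wide; open, the fingers measure 119 mm over their backs; the gripper's body (75 mm by 177 mm) begins 78 mm behind the grasp point.
Start: joints at [-82.162, 15.808, 86.224, -0, 77.962, -6.933], TCP at [0.147, -0.556, 0.205] pointing down, gripper open.
Joint ranges: [-165.64, 165.64], [-43.16, 119.46], [12.63, 154.43], [-67.54, 247.53], [6.08, 155.33], [-154.97, 154.97]. Speed limits (degrees/s): [147.25, 147.25, 180, 180, 180, 180].

## Interface

Orientations are given as [roll, pitch, yaw] about the fixed x, y, z axes, in that order (R = Rz(yaw) Ry(pitch) Rx(roll)).
In Python, from cell import readout, vision, order, manip gives the robot as it stands.
- The arm moves only by the shell command python3 -m handwheel 'ROWS'. ROWS is a JSON object of lists of equal length, an entry for each row: "linear": the shift along the tool's x, y, z in cm, a list of three; "roll": the turn about the tool's z in rad; "hand": the opening, from 0 (shut) to 1 (fully open). In form: {"linear": [[dx, dy, dz], ...], "roll": [roll, ...], "hand": [hand, ...]}. A call has exactly 8 rows; each row shifts and turns the commanded pose from where the row before left it, along the tool's axes as they then stand; what a row does not reach is not made up. A row lasts 1/10 s, in which the tool goes at most 50 mm and 8.59 degrees, less where a joint would pass 70% of its speed; a pose out of reach is approached as far as the arm can. A call with a gripper value outside its range is refused whole. The fingers move at their own pace and stop on an object; the grip force is fixed at half the most. Time passes only in rows, so rows that do not move let the fingers close, or fill a call up. It gives the time, the measured TCP pose, the force, the opening and the grip force at its end, in the units of the state.
- readout.get_state(): the state, without advancing time (a new reading comes with each control period).
- vision.grab_frame(name): name is "side" or "top" or "wrist"; returns a dict with "frame" (480x640x3 uint8, red, green, blue), "mtx" (3x3 intrinsics, pixels), "R" (3x3) and "t" (3): a world point X has camera coordinates R X + t; the wrist camera has in their place "tool_from_camera" (4x4, takes a point from camera to tool coordinates, whose origin is the TCP and whose axes are the flange's). Camera axes: x right, y down, z forward; pixel columns grow to the right and rows downward; lengths in m; the calibration is good to about 2 mm. A picture is of the moment at which its call begins: read the wrist's pose just before it. There is no depth.
- order.close_job(): hands the job in; it is judged then, once.
The state is a dict: "time_s": time; "joint_pos": joint angles; "dq": joint speeds; "tau": joint torques, N m; "tool_pos": TCP position; "tool_rot": TCP orientation; "wrist_force": force on the tool from outside, world axes, zero at the start; "wrist_torque": the same for the moment, N m; "opening": finger opening in m; "gripper_force": force on a finger pad.
Only numpy, scipy, OpenCV 4.12 (cv2) and the standard library are available. Lean on these libraries where they do the work, as an engineer would, in place of code of your own. Each camera call takes 0.05 s, during which the arm holds its last target. There are 200 camera calls.

## Working session

There is one attempt and no reset: what is moved stays moved. The work goes in short steps, Python scripts to look and compute and a shell command to move; the robot and the scene stay as the last step left them, time stands still between calls to the robot, and variables do not carry over. Pictures are saved under pics/ and viewed, at most 14 in all, crops included, and the job is handed in when it is done.

```bash
mkdir -p pics; python3 - <<'E'
from cell import readout, vision, order, manip
import cv2,json
s=readout.get_state();print({k:s[k] for k in('time_s','tool_pos','tool_rot','opening','wrist_force')},manip.pinch_z)
for n in('top','side'):
    f=vision.grab_frame(n);cv2.imwrite(f'pics/{n}0.png',f['frame'][:,:,::-1]);print(n,f['mtx'].tolist(),f['R'].tolist(),f['t'].tolist())
f=vision.grab_frame('wrist');print(f['tool_from_camera'].tolist())
E
```

```text
{'time_s': 0.0, 'tool_pos': array([ 0.14648789, -0.5554491 ,  0.20461363]), 'tool_rot': array([-1.79899150e+02, -9.95494354e-03,  1.47700710e+01]), 'opening': 0.09409291184053821, 'wrist_force': array([ 0.65401912,  0.08495267, -0.17092046])} 0.0188
top [[587.7728431322241, 0.0, 328.05150403837797], [0.0, 587.7728431322241, 241.3316687850184], [0.0, 0.0, 1.0]] [[-0.015260308071807466, -0.9995407258596565, 0.026181297628354208], [-0.9985626116108448, 0.013889431964172758, -0.05176673036460856], [0.05137931189187917, -0.026933641188364308, -0.9983159546365338]] [-0.023917555178698115, 0.5500778529363464, 0.7371159606344432]
side [[544.3739318114433, 0.0, 318.4348613694417], [0.0, 544.3739318114433, 231.4408006740441], [0.0, 0.0, 1.0]] [[0.9973204504745057, -0.07033622036417714, -0.020118030972511768], [-0.06351460431919295, -0.6960284130319837, -0.7151995129265362], [0.03630170937442733, 0.7145608891879404, -0.6986307476338514]] [-0.5512704798971764, 0.06215296782553296, 0.7952255054853858]
[[-0.00022448866305050923, -0.9576036437220469, -0.28808889450150044, 0.08410803981947344], [0.9999999272914276, -0.00030377639257360466, 0.0002305147298088043, -0.0003450096920534218], [-0.00030825635030868443, -0.28808882180702494, 0.9576036422904105, -0.1796664428566474], [0.0, 0.0, 0.0, 1.0]]
```

View pics/top0.png

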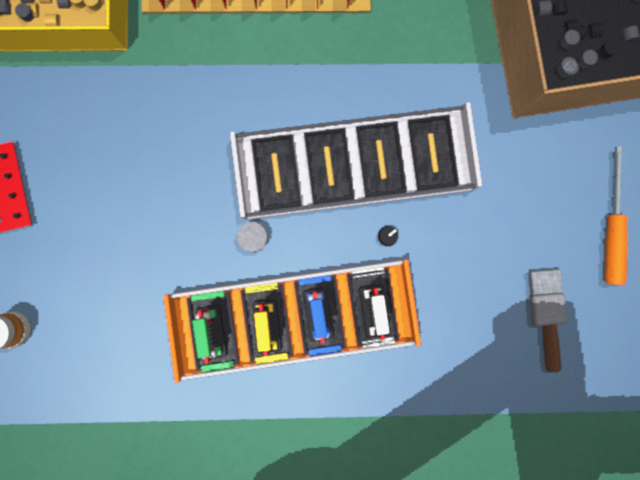

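View pics/side0.png

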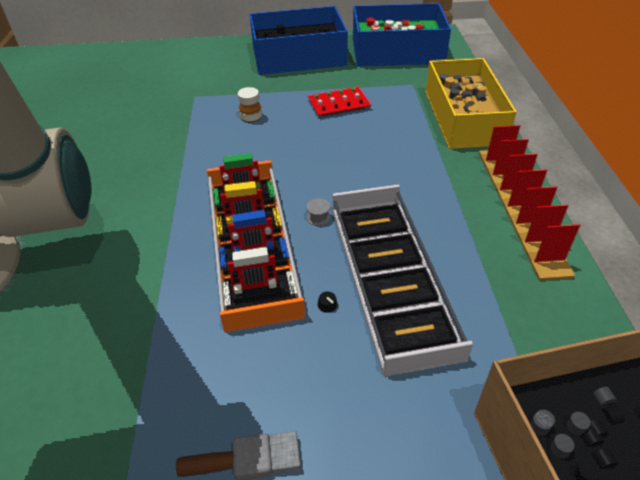

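The top view shows the source rack in the order green (205,345), yellow (264,330), blue (318,315), white (380,313), left to right. The test bays have yellow floor strips at about (278,172), (329,166), (381,160) and (434,153).

```bash
cat > h.py <<'E'
import numpy as np,cv2
from cell import readout,vision
from scipy.spatial.transform import Rotation as Ro
def cam(n):
    s=readout.get_state();f=vision.grab_frame(n)
    if n=='wrist':
        T=np.eye(4);T[:3,:3]=Ro.from_euler('xyz',s['tool_rot'],degrees=True).as_matrix();T[:3,3]=s['tool_pos']
        C=T@f['tool_from_camera'];R=C[:3,:3];o=C[:3,3]
    else: R=f['R'].T;o=-R@f['t']
    return f['frame'],f['mtx'],R,o
def back(c,uv,z):
    _,K,R,o=c;d=(R@np.linalg.inv(K)@np.c_[np.atleast_2d(uv),np.ones(len(np.atleast_2d(uv)))].T).T
    return o+d*((z-o[2])/d[:,2])[:,None]
HSV={'green':((50,120,60),(75,255,255)),'yellow':((22,120,120),(32,255,255)),'blue':((100,140,80),(120,255,255)),'white':((0,0,215),(179,30,255)),'strip':((15,60,120),(28,255,255))}
def blobs(c,col,roi,z,amin=60):
    x0,y0,x1,y1=roi;m=cv2.inRange(cv2.cvtColor(c[0],cv2.COLOR_RGB2HSV),*HSV[col])
    k=np.zeros_like(m);k[y0:y1,x0:x1]=m[y0:y1,x0:x1];out=[]
    for q in cv2.findContours(k,cv2.RETR_EXTERNAL,cv2.CHAIN_APPROX_NONE)[0]:
        if cv2.contourArea(q)<amin: continue
        b=cv2.boxPoints(cv2.minAreaRect(q));w=back(c,b,z)[:,:2]
        e=[w[1]-w[0],w[2]-w[1]];e.sort(key=np.linalg.norm);L=e[1]
        yaw=(np.degrees(np.arctan2(L[1],L[0]))+90)%180-90
        out.append((w.mean(0).round(4),round(yaw,1),np.round([np.linalg.norm(v)*1e3 for v in e],0),b.mean(0).round(0)))
    return out
E
python3 - <<'E'
from h import *
c=cam('top')
for n,r in dict(green=(190,305,222,380),yellow=(245,293,285,352),blue=(302,290,338,342),white=(362,285,395,342)).items(): print(n,*blobs(c,n,r,.09),sep='\n  ')
print('strips',*blobs(c,'strip',(250,120,460,205),.014,30),sep='\n  ')
# rack corners (visible cheek tops z=.04)
E
```

```text
green
  (array([0.4054, 0.1044]), np.float64(-82.4), array([ 8., 23.]), array([211., 367.], dtype=float32))
  (array([0.4383, 0.1155]), np.float64(7.9), array([16., 45.]), array([201., 338.], dtype=float32))
yellow
  (array([0.4449, 0.0433]), np.float64(5.8), array([23., 45.]), array([265., 331.], dtype=float32))
blue
  (array([ 0.4625, -0.0184]), np.float64(4.9), array([19., 50.]), array([319., 314.], dtype=float32))
white
  (array([ 0.4609, -0.0881]), np.float64(7.7), array([14., 44.]), array([380., 315.], dtype=float32))
strips
  (array([0.6393, 0.0337]), np.float64(6.4), array([ 8., 51.]), array([276., 172.], dtype=float32))
  (array([ 0.6476, -0.034 ]), np.float64(6.6), array([ 8., 52.]), array([328., 165.], dtype=float32))
  (array([ 0.655 , -0.1018]), np.float64(6.2), array([ 8., 51.]), array([381., 159.], dtype=float32))
  (array([ 0.6633, -0.1694]), np.float64(6.7), array([ 8., 52.]), array([433., 152.], dtype=float32))
```

```bash
python3 -m handwheel '{"linear":[[0,0,0],[2.3,-3.95,0],[2.3,-3.95,0],[2.3,-3.95,0],[2.3,-3.95,0],[2.3,-3.95,0],[2.3,-3.95,0],[2.3,-3.95,0]],"roll":[0.141,0,0,0,0,0,0,0],"hand":[0.53,0.53,0.53,0.53,0.53,0.53,0.53,0.53]}'
python3 -m handwheel '{"linear":[[2.3,-3.95,0],[2.3,-3.95,0],[2.3,-3.95,0],[2.3,-3.95,0],[2.3,-3.95,0],[2.3,-3.95,0],[2.3,-3.95,0],[2.3,-3.95,0]],"roll":[0,0,0,0,0,0,0,0],"hand":[0.53,0.53,0.53,0.53,0.53,0.53,0.53,0.53]}'
python3 -m handwheel '{"linear":[[2.3,-3.95,0],[0,0,0],[0,0,0],[0,0,0],[0,0,0],[0,0,0],[0,0,0],[0,0,0]],"roll":[0,0,0,0,0,0,0,0],"hand":[0.53,0.53,0.53,0.53,0.53,0.53,0.53,0.53]}'
cat >> h.py <<'E'
def delta(x,y,z):
    s=readout.get_state();R=Ro.from_euler('xyz',s['tool_rot'],degrees=True).as_matrix()
    print('pose',s['tool_pos'].round(4),s['tool_rot'].round(2),'open',round(s['opening'],4),'t',s['time_s'],'delta cm',(R.T@(np.array([x,y,z])-s['tool_pos'])*100).round(2))
E
python3 - <<'E'
from h import *
delta(.4383,.1155,.205)
c=cam('wrist');cv2.imwrite('pics/w1.png',c[0][:,:,::-1])
for n in('green','yellow'): print(n,*blobs(c,n,(0,0,640,480),.09,400),sep='\n  ')
E
```

```text
time_s: 1.0
tool_pos: [0.2746, -0.2608, 0.2055]
tool_rot: [180.0, -0.0, 6.6]
wrist_force: [1.0, 0.9, 0.4]
opening: 0.0501
gripper_force: 0.0
time_s: 1.8
tool_pos: [0.4205, 0.0746, 0.2056]
tool_rot: [180.0, -0.0, 6.7]
wrist_force: [0.6, -0.9, 0.2]
opening: 0.0501
gripper_force: 0.0
time_s: 2.6
tool_pos: [0.4384, 0.1139, 0.2056]
tool_rot: [180.0, -0.0, 6.6]
wrist_force: [0.4, 0.0, -0.1]
opening: 0.0502
gripper_force: 0.0
pose [0.4384 0.1139 0.2056] [ 1.7999e+02 -2.0000e-02  6.6300e+00] open 0.0502 t 2.6 delta cm [ 0.01 -0.16  0.06]
green
  (array([0.4382, 0.1163]), np.float64(7.4), array([32., 47.]), array([317., 232.], dtype=float32))
yellow
  (array([0.444 , 0.0603]), np.float64(10.5), array([37., 45.]), array([394., 234.], dtype=float32))
  (array([0.4572, 0.0919]), np.float64(7.7), array([ 8., 64.]), array([353., 210.], dtype=float32))
  (array([0.4611, 0.1463]), np.float64(6.2), array([ 6., 55.]), array([279., 197.], dtype=float32))
```

View pics/w1.png

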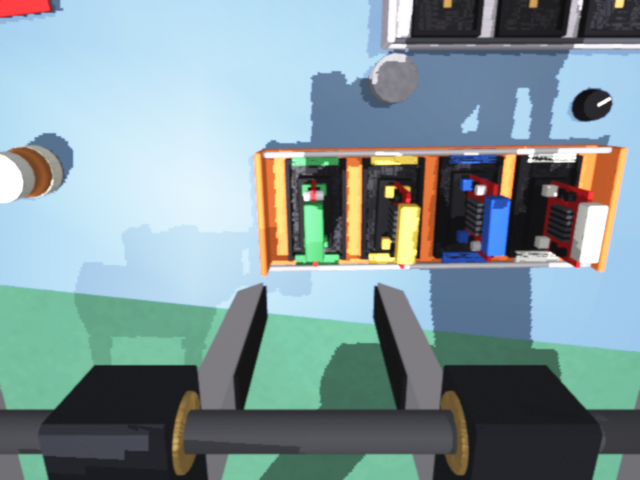

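Green bar spans columns 303–324, rows about 197–260, centred between the fingers in the wrist view. Fingers sit at columns 267 and 375. The other bars are at columns 408, 497 and 590.

```bash
python3 - <<'E'
from h import *
c=cam('wrist')
for n,r in dict(green=(300,180,326,270),yellow=(397,203,419,270),blue=(484,195,512,262),white=(574,200,608,268)).items(): print(n,*blobs(c,n,r,.09,300),sep='\n  ')
delta(.4383,.1155,.0642)
E
```

```text
green
  (array([0.4379, 0.1197]), np.float64(6.8), array([18., 47.]), array([312., 232.], dtype=float32))
yellow
blue
  (array([ 0.4588, -0.0141]), np.float64(14.1), array([19., 45.]), array([498., 226.], dtype=float32))
white
  (array([ 0.4588, -0.0859]), np.float64(7.3), array([15., 49.]), array([593., 236.], dtype=float32))
pose [0.4384 0.1142 0.2055] [ 1.7999e+02 -1.0000e-02  6.6600e+00] open 0.05 t 2.7 delta cm [-0.   -0.13 14.13]
```

```bash
python3 -m handwheel '{"linear":[[0,-0.3,2],[0,0,2],[0,0,2],[0,0,2],[0,0,2],[0,0,2],[0,0,2.1],[0,0,0]],"roll":[0,0,0,0,0,0,0,0],"hand":[0.53,0.53,0.53,0.53,0.53,0.53,0.53,0.53]}'
python3 -m handwheel '{"linear":[[0,0,0],[0,0,0],[0,0,0],[0,0,0],[0,0,0],[0,0,0],[0,0,0],[0,0,0]],"roll":[0,0,0,0,0,0,0,0],"hand":[0.1,0.1,0.1,0.1,0.1,0.1,0.1,0.1]}'
python3 - <<'E'
from h import *
delta(.6633,-.1694,.0642)
cv2.imwrite('pics/w2.png',cam('wrist')[0][:,:,::-1])
E
```

```text
time_s: 3.5
tool_pos: [0.4359, 0.1172, 0.0624]
tool_rot: [180.0, 0.3, 6.7]
wrist_force: [-1.3, -0.3, -0.1]
opening: 0.0498
gripper_force: 0.0
time_s: 4.3
tool_pos: [0.4385, 0.1176, 0.0649]
tool_rot: [-180.0, -0.1, 6.7]
wrist_force: [-0.7, 0.7, 6.0]
opening: 0.0138
gripper_force: 29.9
pose [0.4385 0.1176 0.0649] [-1.80e+02 -6.00e-02  6.69e+00] open 0.0138 t 4.3 delta cm [18.98 31.13  0.09]
```

View pics/w2.png

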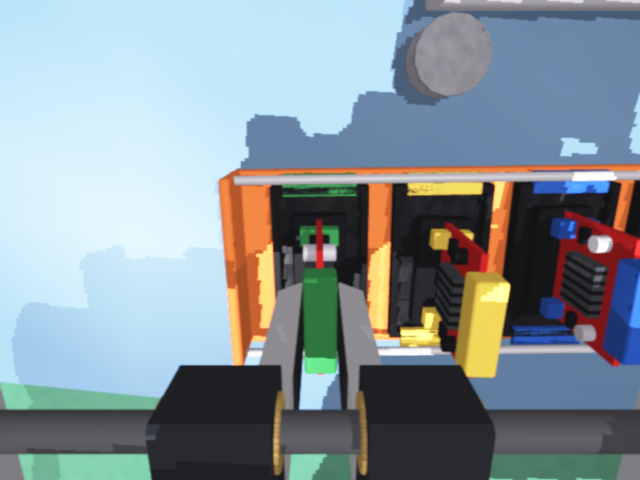

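Fingers hold the green bar (columns 303–338, rows 268–372) centrally, and the opening of 13.8 mm matches it.

```bash
python3 -m handwheel '{"linear":[[0,0,-1],[0,0,-2],[0,0,-2],[0,0,-2],[0,0,-2],[0,0,-1.5],[0.6,1,0],[1.2,2,0]],"roll":[0,0,0,0,0,0,0,0],"hand":[0.1,0.1,0.1,0.1,0.1,0.1,0.1,0.1]}'
python3 -m handwheel '{"linear":[[1.7,2.8,0],[1.7,2.8,0],[1.7,2.8,0],[1.7,2.8,0],[1.7,2.8,0],[1.7,2.8,0],[1.7,2.8,0],[1.7,2.8,0]],"roll":[0,0,0,0,0,0,0,0],"hand":[0.1,0.1,0.1,0.1,0.1,0.1,0.1,0.1]}'
python3 -m handwheel '{"linear":[[1.7,2.8,0],[1.2,2,0],[0.7,1,0],[0,0,0],[0,0,0],[0,0,0],[0,0,0],[0,0,0]],"roll":[0,0,0,0,0,0,0,0],"hand":[0.1,0.1,0.1,0.1,0.1,0.1,0.1,0.1]}'
python3 - <<'E'
from h import *
delta(.6633,-.1694,.0645)
c=cam('wrist');cv2.imwrite('pics/w3.png',c[0][:,:,::-1])
print(*blobs(c,'strip',(0,0,640,480),.014,30),sep='\n')
E
```

```text
time_s: 5.15
tool_pos: [0.4589, 0.0898, 0.1694]
tool_rot: [-180.0, 0.0, 6.8]
wrist_force: [0.6, 0.7, -1.8]
opening: 0.0136
gripper_force: 29.9
time_s: 5.95
tool_pos: [0.6207, -0.1188, 0.1677]
tool_rot: [-180.0, 0.1, 6.7]
wrist_force: [-0.3, 0.1, -1.5]
opening: 0.0139
gripper_force: 29.9
time_s: 6.75
tool_pos: [0.6628, -0.1694, 0.1699]
tool_rot: [180.0, -0.0, 6.7]
wrist_force: [0.2, 0.0, -1.2]
opening: 0.0135
gripper_force: 29.9
pose [ 0.6628 -0.1694  0.1699] [ 1.7999e+02 -2.0000e-02  6.7500e+00] open 0.0135 t 6.75 delta cm [4.000e-02 1.000e-02 1.054e+01]
(array([0.3754, 0.0943]), np.float64(6.8), array([10., 33.]), array([ 25., 466.], dtype=float32))
(array([0.3925, 0.0506]), np.float64(-83.3), array([10., 23.]), array([ 68., 457.], dtype=float32))
(array([0.454 , 0.0577]), np.float64(-83.3), array([10., 14.]), array([ 58., 404.], dtype=float32))
(array([0.4524, 0.0725]), np.float64(-43.7), array([ 6., 15.]), array([ 42., 404.], dtype=float32))
(array([ 0.4536, -0.2348]), np.float64(10.4), array([ 9., 97.]), array([362., 433.], dtype=float32))
(array([ 0.4441, -0.1538]), np.float64(2
[... 658 characters left out ...]
array([ 0.6783, -0.1645]), np.float64(6.8), array([ 7., 18.]), array([316., 201.], dtype=float32))
(array([ 0.6541, -0.0998]), np.float64(3.6), array([ 7., 51.]), array([236., 220.], dtype=float32))
(array([ 0.6469, -0.0312]), np.float64(7.0), array([ 8., 52.]), array([152., 219.], dtype=float32))
(array([0.6387, 0.0367]), np.float64(6.6), array([ 8., 52.]), array([ 69., 219.], dtype=float32))
(array([ 0.7116, -0.3729]), np.float64(-83.3), array([ 18., 101.]), array([576., 190.], dtype=float32))
(array([ 0.7591, -0.3159]), np.float64(7.2), array([ 4., 13.]), array([523., 122.], dtype=float32))
(array([ 0.8233, -0.3063]), np.float64(8.4), array([ 4., 38.]), array([533.,  29.], dtype=float32))
```

View pics/w3.png

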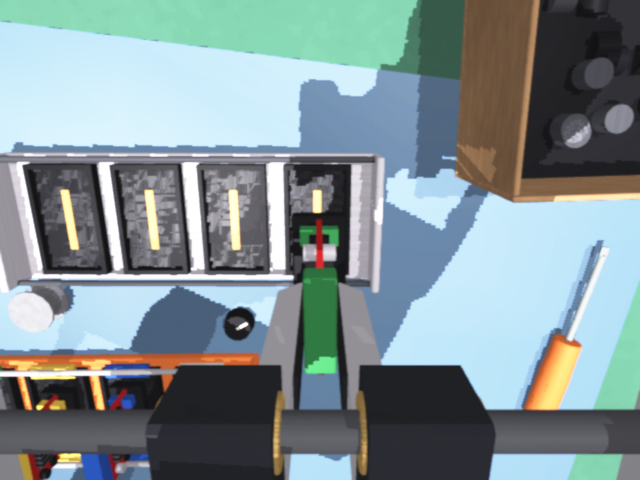

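The held card is above the right-hand bay. Its strip shows at (316,201), ahead of the bar, and the position agrees with the top view within 3 mm.

```bash
python3 -m handwheel '{"linear":[[0,-0.1,1],[0,0,2],[0,0,2],[0,0,2],[0,0,1.5],[0,0,1],[0,0,0.5],[0,0,0]],"roll":[0,0,0,0,0,0,0,0],"hand":[0.1,0.1,0.1,0.1,0.1,0.1,0.1,0.1]}'
python3 -m handwheel '{"linear":[[0,0,0.2],[0,0,0.2],[0,0,0.1],[0,0,0],[0,0,0],[0,0,0],[0,0,0],[0,0,0]],"roll":[0,0,0,0,0,0,0,0],"hand":[0.1,0.1,0.1,0.1,0.1,0.1,0.1,0.1]}'
```

```text
time_s: 7.6
tool_pos: [0.6627, -0.169, 0.0688]
tool_rot: [-180.0, 0.1, 6.7]
wrist_force: [0.3, -0.0, -1.5]
opening: 0.0141
gripper_force: 29.9
time_s: 8.4
tool_pos: [0.6633, -0.1693, 0.065]
tool_rot: [180.0, -0.0, 6.7]
wrist_force: [-0.6, 0.3, 2.6]
opening: 0.0139
gripper_force: 29.9
```

```bash
python3 -m handwheel '{"linear":[[0,0,0],[0,0,0],[0,0,0],[0,0,-0.5],[0,0,-1],[0,0,-3],[0,0,-3],[0,0,-3]],"roll":[0,0,0,0,0,0,0,0],"hand":[0.48,0.48,0.48,0.48,0.48,0.48,0.48,0.48]}'
python3 -m handwheel '{"linear":[[-2.1,-2.6,-2],[-2.4,-3,-1.5],[-2.4,-3,0],[-2.4,-3,0],[-2.4,-3,0],[-2.4,-3,0],[-2.4,-3,0],[-2.4,-3,0]],"roll":[0,0,0,0,0,0,0,0],"hand":[0.48,0.48,0.48,0.48,0.48,0.48,0.48,0.48]}'
python3 -m handwheel '{"linear":[[-0.3,0,0],[0,0,0],[0,0,0],[0,0,0],[0,0,0],[0,0,0],[0,0,0],[0,0,0]],"roll":[0,0,0,0,0,0,0,0],"hand":[0.48,0.48,0.48,0.48,0.48,0.48,0.48,0.48]}'
python3 - <<'E'
from h import *
delta(.4449,.0433,.0645)
c=cam('wrist');cv2.imwrite('pics/w4.png',c[0][:,:,::-1])
c=cam('top');cv2.imwrite('pics/t4.png',c[0][100:260,220:500,::-1].repeat(2,0).repeat(2,1))
E
```

```text
time_s: 9.2
tool_pos: [0.6631, -0.1693, 0.1715]
tool_rot: [180.0, -0.0, 6.7]
wrist_force: [1.4, -0.4, 0.0]
opening: 0.045
gripper_force: 0.0
time_s: 10.0
tool_pos: [0.4469, 0.044, 0.2055]
tool_rot: [180.0, -0.1, 6.7]
wrist_force: [0.3, 0.3, 0.1]
opening: 0.0453
gripper_force: 0.0
time_s: 10.8
tool_pos: [0.445, 0.0426, 0.2043]
tool_rot: [180.0, 0.0, 6.7]
wrist_force: [-0.4, -0.4, -1.1]
opening: 0.045
gripper_force: 0.0
pose [0.445  0.0426 0.2043] [1.80e+02 2.00e-02 6.68e+00] open 0.045 t 10.8 delta cm [ 0.   -0.07 13.98]
```

View pics/w4.png

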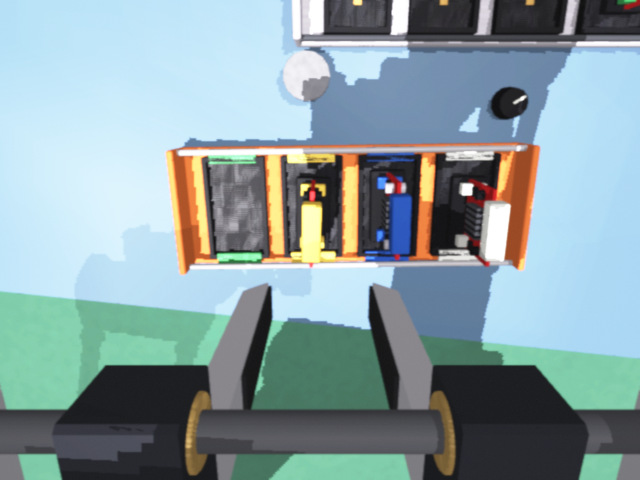

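View pics/t4.png

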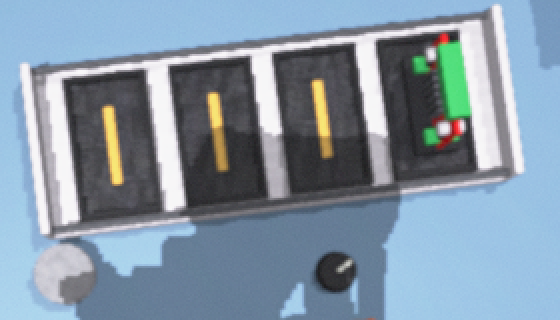

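Green stands in the right-hand bay (crop, bar around (455,80)). The yellow bar is at columns 302–321, rows 203–262, in the wrist view.

```bash
python3 - <<'E'
from h import *
c=cam('wrist')
print('yellow',back(c,[[311.5,232]],.09)[0].round(4))
print('white/blue',back(c,[[399.5,226],[495,231]],.09).round(4))
c=cam('top');print('green placed',*blobs(c,'green',(438,115,462,165),.09),'exp .6633 -.169')
delta(.4449,.0433,.0645)
E
```

```text
yellow [0.4454 0.0492 0.09  ]
white/blue [[ 0.4574 -0.0139  0.09  ]
 [ 0.4617 -0.0839  0.09  ]]
green placed (array([ 0.6628, -0.1689]), np.float64(7.2), array([15., 45.]), array([446., 140.], dtype=float32)) exp .6633 -.169
pose [0.4448 0.0428 0.2044] [179.99   0.     6.69] open 0.0449 t 11.0 delta cm [ 1.000e-02 -5.000e-02  1.399e+01]
```

```bash
python3 -m handwheel '{"linear":[[0,-0.4,2],[0,0,2],[0,0,2],[0,0,2],[0,0,2],[0,0,2],[0,0,1.9],[0,0,0]],"roll":[0,0,0,0,0,0,0,0],"hand":[0.48,0.48,0.48,0.48,0.48,0.48,0.48,0.48]}'
python3 -m handwheel '{"linear":[[0,0,0],[0,0,0],[0,0,0],[0,0,0],[0,0,0],[0,0,0],[0,0,0],[0,0,0]],"roll":[0,0,0,0,0,0,0,0],"hand":[0.1,0.1,0.1,0.1,0.1,0.1,0.1,0.1]}'
python3 -c "
from h import *
delta(.655,-.101,.0648)"
```

```text
time_s: 11.8
tool_pos: [0.4423, 0.0469, 0.0636]
tool_rot: [-180.0, 0.3, 6.7]
wrist_force: [-0.2, 0.1, 0.1]
opening: 0.0452
gripper_force: 0.0
time_s: 12.6
tool_pos: [0.4448, 0.0469, 0.066]
tool_rot: [180.0, -0.1, 6.7]
wrist_force: [-0.7, 1.1, 5.4]
opening: 0.0137
gripper_force: 29.9
pose [0.4448 0.0469 0.066 ] [ 1.80e+02 -6.00e-02  6.69e+00] open 0.0137 t 12.6 delta cm [19.16 17.13  0.13]
```

```bash
python3 -m handwheel '{"linear":[[0,0,-1],[0,0,-2],[0,0,-2],[0,0,-2],[0,0,-2],[0,0,-1.5],[0.6,0.55,0],[1.2,1.1,0]],"roll":[0,0,0,0,0,0,0,0],"hand":[0.1,0.1,0.1,0.1,0.1,0.1,0.1,0.1]}'
python3 -m handwheel '{"linear":[[1.75,1.55,0],[1.75,1.55,0],[1.75,1.55,0],[1.75,1.55,0],[1.75,1.55,0],[1.75,1.55,0],[1.75,1.55,0],[1.75,1.55,0]],"roll":[0,0,0,0,0,0,0,0],"hand":[0.1,0.1,0.1,0.1,0.1,0.1,0.1,0.1]}'
python3 -m handwheel '{"linear":[[1.75,1.55,0],[1.1,1,0],[0.5,0.5,0],[0,0,0],[0,0,0],[0,0,0],[0,0,0],[0,0,0]],"roll":[0,0,0,0,0,0,0,0],"hand":[0.1,0.1,0.1,0.1,0.1,0.1,0.1,0.1]}'
python3 -c "
from h import *
delta(.655,-.101,.066)
c=cam('wrist');print(*blobs(c,'strip',(100,150,290,260),.014,30),sep='\n');print(*blobs(c,'yellow',(290,200,350,375),.09,300))"
```

```text
time_s: 13.4
tool_pos: [0.4639, 0.0323, 0.1703]
tool_rot: [180.0, 0.0, 6.8]
wrist_force: [0.4, 0.4, -1.8]
opening: 0.0138
gripper_force: 29.9
time_s: 14.2
tool_pos: [0.6185, -0.0761, 0.1682]
tool_rot: [-180.0, 0.2, 6.7]
wrist_force: [0.5, -0.3, -0.4]
opening: 0.0138
gripper_force: 29.9
time_s: 15.0
tool_pos: [0.6542, -0.1004, 0.1709]
tool_rot: [180.0, -0.0, 6.7]
wrist_force: [1.0, 0.1, -1.8]
opening: 0.0135
gripper_force: 29.9
pose [ 0.6542 -0.1004  0.1709] [ 1.7999e+02 -2.0000e-02  6.7200e+00] open 0.0135 t 15.0 delta cm [ 0.07  0.07 10.49]
(array([ 0.6466, -0.0313]), np.float64(6.5), array([ 8., 52.]), array([236., 218.], dtype=float32))
(array([0.639 , 0.0365]), np.float64(6.5), array([ 8., 52.]), array([154., 218.], dtype=float32))
(array([ 0.6013, -0.1068]), np.float64(7.4), array([22., 80.]), array([320., 319.], dtype=float32))
```

```bash
python3 -m handwheel '{"linear":[[0.05,0.05,1],[0,0,2],[0,0,2],[0,0,2],[0,0,1.5],[0,0,1],[0,0,0.5],[0,0,0]],"roll":[0,0,0,0,0,0,0,0],"hand":[0.1,0.1,0.1,0.1,0.1,0.1,0.1,0.1]}'
python3 -m handwheel '{"linear":[[0,0,0.2],[0,0,0.2],[0,0,0.1],[0,0,0],[0,0,0],[0,0,0],[0,0,0],[0,0,0]],"roll":[0,0,0,0,0,0,0,0],"hand":[0.1,0.1,0.1,0.1,0.1,0.1,0.1,0.1]}'
```

```text
time_s: 15.85
tool_pos: [0.6547, -0.1011, 0.0698]
tool_rot: [-180.0, 0.1, 6.7]
wrist_force: [-0.2, -0.3, -1.1]
opening: 0.0137
gripper_force: 29.9
time_s: 16.65
tool_pos: [0.6554, -0.1012, 0.066]
tool_rot: [180.0, -0.1, 6.7]
wrist_force: [-0.5, 0.1, 3.5]
opening: 0.0141
gripper_force: 29.9
```

```bash
python3 -m handwheel '{"linear":[[0,0,0],[0,0,0],[0,0,0],[0,0,-0.5],[0,0,-1],[0,0,-3],[0,0,-3],[0,0,-3]],"roll":[0,0,0,0,0,0,0,0],"hand":[0.48,0.48,0.48,0.48,0.48,0.48,0.48,0.48]}'
python3 -m handwheel '{"linear":[[-2.3,-1.33,-2],[-2.3,-1.33,-1.5],[-2.3,-1.33,0],[-2.3,-1.33,0],[-2.3,-1.33,0],[-2.3,-1.33,0],[-2.3,-1.33,0],[-2.3,-1.33,0]],"roll":[0,0,0,0,0,0,0,0],"hand":[0.48,0.48,0.48,0.48,0.48,0.48,0.48,0.48]}'
python3 -m handwheel '{"linear":[[0,0,0],[0,0,0],[0,0,0],[0,0,0],[0,0,0],[0,0,0],[0,0,0],[0,0,0]],"roll":[0,0,0,0,0,0,0,0],"hand":[0.48,0.48,0.48,0.48,0.48,0.48,0.48,0.48]}'
python3 - <<'E'
from h import *
delta(.460,-.017,.0655)
c=cam('wrist');cv2.imwrite('pics/w5.png',c[0][:,:,::-1])
for n in('blue','white'):print(n,*blobs(c,n,(280,180,430,280),.09,300),sep='\n ')
c=cam('top');print('yellow placed',*blobs(c,'yellow',(375,120,415,200),.09))
E
```

```text
time_s: 17.45
tool_pos: [0.6551, -0.1012, 0.1724]
tool_rot: [180.0, -0.0, 6.7]
wrist_force: [1.1, -0.8, -0.1]
opening: 0.0452
gripper_force: 0.0
time_s: 18.25
tool_pos: [0.4591, -0.0166, 0.2064]
tool_rot: [180.0, -0.1, 6.7]
wrist_force: [0.1, 0.3, -0.0]
opening: 0.0451
gripper_force: 0.0
time_s: 19.05
tool_pos: [0.46, -0.017, 0.2053]
tool_rot: [-180.0, 0.0, 6.7]
wrist_force: [0.6, 0.1, -0.8]
opening: 0.0449
gripper_force: 0.0
pose [ 0.46   -0.017   0.2053] [-1.80e+02  2.00e-02  6.69e+00] open 0.0449 t 19.05 delta cm [1.000e-02 0.000e+00 1.398e+01]
blue
 (array([ 0.4574, -0.0175]), np.float64(7.6), array([32., 49.]), array([320., 236.], dtype=float32))
white
 (array([ 0.4303, -0.0211]), np.float64(-83.3), array([ 6., 62.]), array([321., 272.], dtype=float32))
 (array([ 0.4609, -0.0863]), np.float64(10.7), array([14., 43.]), array([414., 242.], dtype=float32))
yellow placed (array([ 0.6539, -0.0985]), np.float64(6.3), array([23., 45.]), array([386., 148.], dtype=float32))
```

View pics/w5.png

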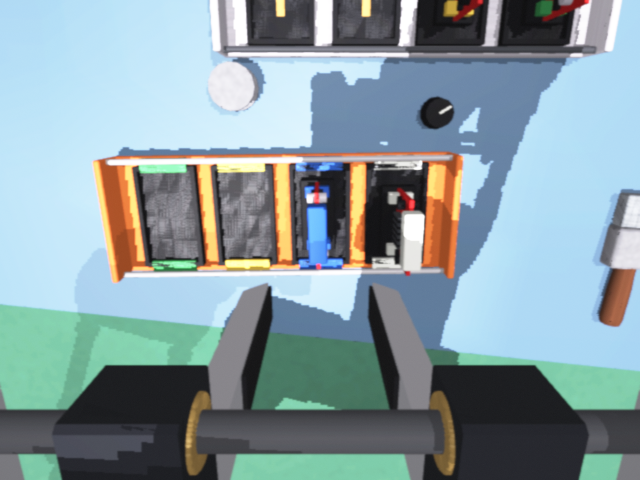

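The blue bar is at columns 307–327, rows 204–262, nearly centred between the fingers (321).

```bash
python3 -m handwheel '{"linear":[[0,-0.1,2],[0,0,2],[0,0,2],[0,0,2],[0,0,2],[0,0,2],[0,0,1.95],[0,0,0]],"roll":[0,0,0,0,0,0,0,0],"hand":[0.48,0.48,0.48,0.48,0.48,0.48,0.48,0.48]}'
python3 -m handwheel '{"linear":[[0,0,0],[0,0,0],[0,0,0],[0,0,0],[0,0,0],[0,0,0],[0,0,0],[0,0,0]],"roll":[0,0,0,0,0,0,0,0],"hand":[0.1,0.1,0.1,0.1,0.1,0.1,0.1,0.1]}'
python3 -c "
from h import *
delta(.6472,-.033,.066)"
```

```text
time_s: 19.95
tool_pos: [0.4577, -0.0156, 0.064]
tool_rot: [-179.9, 0.3, 6.7]
wrist_force: [-0.7, -0.3, 0.2]
opening: 0.0453
gripper_force: 0.0
time_s: 20.75
tool_pos: [0.4603, -0.016, 0.0665]
tool_rot: [180.0, -0.1, 6.7]
wrist_force: [-0.5, 0.7, 5.4]
opening: 0.0135
gripper_force: 29.9
pose [ 0.4603 -0.016   0.0665] [ 1.7998e+02 -7.0000e-02  6.6900e+00] open 0.0135 t 20.75 delta cm [18.36  3.87  0.08]
```

```bash
python3 -m handwheel '{"linear":[[0,0,-1],[0,0,-2],[0,0,-2],[0,0,-2],[0,0,-2],[0,0,-1.5],[0.6,0.1,0],[1.2,0.25,0]],"roll":[0,0,0,0,0,0,0,0],"hand":[0.1,0.1,0.1,0.1,0.1,0.1,0.1,0.1]}'
python3 -m handwheel '{"linear":[[1.67,0.35,0],[1.67,0.35,0],[1.67,0.35,0],[1.67,0.35,0],[1.67,0.35,0],[1.67,0.35,0],[1.67,0.35,0],[1.67,0.35,0]],"roll":[0,0,0,0,0,0,0,0],"hand":[0.1,0.1,0.1,0.1,0.1,0.1,0.1,0.1]}'
python3 -m handwheel '{"linear":[[1.67,0.35,0],[1,0.25,0],[0.5,0.1,0],[0,0,0],[0,0,0],[0,0,0],[0,0,0],[0,0,0]],"roll":[0,0,0,0,0,0,0,0],"hand":[0.1,0.1,0.1,0.1,0.1,0.1,0.1,0.1]}'
python3 -c "
from h import *
delta(.6472,-.033,.0665)
c=cam('wrist');cv2.imwrite('pics/w6.png',c[0][:,:,::-1])"
```

```text
time_s: 21.55
tool_pos: [0.4777, -0.0172, 0.1708]
tool_rot: [-180.0, 0.0, 6.7]
wrist_force: [-0.3, -0.2, -1.3]
opening: 0.0134
gripper_force: 29.9
time_s: 22.35
tool_pos: [0.6149, -0.0296, 0.1688]
tool_rot: [-180.0, 0.2, 6.7]
wrist_force: [-0.0, 1.0, -1.8]
opening: 0.014
gripper_force: 29.9
time_s: 23.15
tool_pos: [0.646, -0.0328, 0.1713]
tool_rot: [180.0, -0.0, 6.7]
wrist_force: [0.6, 0.8, -0.9]
opening: 0.0141
gripper_force: 29.9
pose [ 0.646  -0.0328  0.1713] [ 1.7999e+02 -2.0000e-02  6.7000e+00] open 0.0141 t 23.15 delta cm [ 0.11  0.03 10.48]
```

View pics/w6.png

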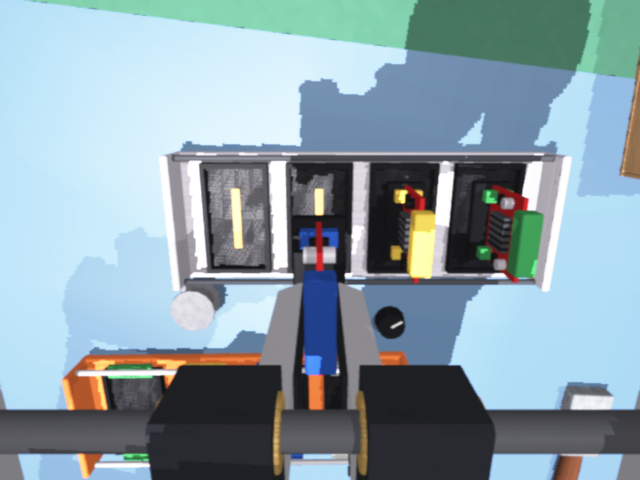

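Yellow (423,243) and green (526,245) stand in their bays. Blue is held over its bay, with the strip at (319,202) lined up.

```bash
python3 -m handwheel '{"linear":[[0.1,0,1],[0,0,2],[0,0,2],[0,0,2],[0,0,1.5],[0,0,1],[0,0,0.5],[0,0,0]],"roll":[0,0,0,0,0,0,0,0],"hand":[0.1,0.1,0.1,0.1,0.1,0.1,0.1,0.1]}'
python3 -m handwheel '{"linear":[[0,0,0.2],[0,0,0.2],[0,0,0.1],[0,0,0],[0,0,0],[0,0,0],[0,0,0],[0,0,0]],"roll":[0,0,0,0,0,0,0,0],"hand":[0.1,0.1,0.1,0.1,0.1,0.1,0.1,0.1]}'
```

```text
time_s: 24.0
tool_pos: [0.647, -0.0327, 0.0702]
tool_rot: [-180.0, 0.1, 6.7]
wrist_force: [0.2, -0.3, -1.4]
opening: 0.0137
gripper_force: 29.9
time_s: 24.8
tool_pos: [0.6477, -0.0327, 0.0666]
tool_rot: [180.0, -0.1, 6.7]
wrist_force: [-1.5, 0.9, 5.3]
opening: 0.0143
gripper_force: 29.9
```

```bash
python3 -m handwheel '{"linear":[[0,0,0],[0,0,0],[0,0,0],[0,0,-0.5],[0,0,-1],[0,0,-3],[0,0,-3],[0,0,-3]],"roll":[0,0,0,0,0,0,0,0],"hand":[0.48,0.48,0.48,0.48,0.48,0.48,0.48,0.48]}'
python3 -m handwheel '{"linear":[[-2.39,0.4,-2],[-2.39,0.4,-1.5],[-2.39,0.4,0],[-2.39,0.4,0],[-2.39,0.4,0],[-2.39,0.4,0],[-2.39,0.4,0],[-2.39,0.4,0]],"roll":[0,0,0,0,0,0,0,0],"hand":[0.48,0.48,0.48,0.48,0.48,0.48,0.48,0.48]}'
python3 -m handwheel '{"linear":[[0,0,0],[0,0,0],[0,0,0],[0,0,0],[0,0,0],[0,0,0],[0,0,0],[0,0,0]],"roll":[0,0,0,0,0,0,0,0],"hand":[0.48,0.48,0.48,0.48,0.48,0.48,0.48,0.48]}'
python3 - <<'E'
from h import *
delta(.461,-.0872,.066)
c=cam('wrist')
for n in('white',):print(n,*blobs(c,n,(280,170,360,280),.09,200),sep='\n ')
E
```

```text
time_s: 25.6
tool_pos: [0.6474, -0.0327, 0.1729]
tool_rot: [180.0, -0.0, 6.7]
wrist_force: [0.6, 0.2, -0.0]
opening: 0.0453
gripper_force: 0.0
time_s: 26.4
tool_pos: [0.4604, -0.0871, 0.2069]
tool_rot: [180.0, -0.1, 6.7]
wrist_force: [-0.6, -0.1, -0.1]
opening: 0.0449
gripper_force: 0.0
time_s: 27.2
tool_pos: [0.4612, -0.0867, 0.2058]
tool_rot: [-180.0, 0.0, 6.7]
wrist_force: [-0.1, -0.9, 0.9]
opening: 0.0449
gripper_force: 0.0
pose [ 0.4612 -0.0867  0.2058] [-1.8e+02  1.0e-02  6.7e+00] open 0.0449 t 27.2 delta cm [-0.02  0.04 13.98]
white
 (array([ 0.4612, -0.083 ]), np.float64(-8.1), array([18., 44.]), array([315., 232.], dtype=float32))
```

```bash
python3 -m handwheel '{"linear":[[0,-0.15,2],[0,0,2],[0,0,2],[0,0,2],[0,0,2],[0,0,2],[0,0,1.95],[0,0,0]],"roll":[0,0,0,0,0,0,0,0],"hand":[0.48,0.48,0.48,0.48,0.48,0.48,0.48,0.48]}'
python3 -m handwheel '{"linear":[[0,0,0],[0,0,0],[0,0,0],[0,0,0],[0,0,0],[0,0,0],[0,0,0],[0,0,0]],"roll":[0,0,0,0,0,0,0,0],"hand":[0.1,0.1,0.1,0.1,0.1,0.1,0.1,0.1]}'
python3 -c "
from h import *
delta(.6392,.0347,.0665)"
```

```text
time_s: 28.05
tool_pos: [0.4589, -0.0846, 0.0644]
tool_rot: [-179.9, 0.3, 6.7]
wrist_force: [-0.8, 0.6, 0.4]
opening: 0.0453
gripper_force: 0.0
time_s: 28.85
tool_pos: [0.4615, -0.0856, 0.0671]
tool_rot: [180.0, -0.1, 6.7]
wrist_force: [-0.3, -0.2, 6.2]
opening: 0.0139
gripper_force: 30.0
pose [ 0.4615 -0.0856  0.0671] [ 1.7995e+02 -6.0000e-02  6.7000e+00] open 0.0139 t 28.85 delta cm [19.05 -9.87  0.07]
```

```bash
python3 -m handwheel '{"linear":[[0,0,-1],[0,0,-2],[0,0,-2],[0,0,-2],[0,0,-2],[0,0,-1.5],[0.6,-0.3,0],[1.2,-0.6,0]],"roll":[0,0,0,0,0,0,0,0],"hand":[0.1,0.1,0.1,0.1,0.1,0.1,0.1,0.1]}'
python3 -m handwheel '{"linear":[[1.74,-0.9,0],[1.74,-0.9,0],[1.74,-0.9,0],[1.74,-0.9,0],[1.74,-0.9,0],[1.74,-0.9,0],[1.74,-0.9,0],[1.74,-0.9,0]],"roll":[0,0,0,0,0,0,0,0],"hand":[0.1,0.1,0.1,0.1,0.1,0.1,0.1,0.1]}'
python3 -m handwheel '{"linear":[[1.74,-0.9,0],[1.1,-0.6,0],[0.55,-0.27,0],[0,0,0],[0,0,0],[0,0,0],[0,0,0],[0,0,0]],"roll":[0,0,0,0,0,0,0,0],"hand":[0.1,0.1,0.1,0.1,0.1,0.1,0.1,0.1]}'
python3 -c "
from h import *
delta(.6392,.0347,.067)
c=cam('wrist');cv2.imwrite('pics/w7.png',c[0][:,:,::-1])"
```

```text
time_s: 29.65
tool_pos: [0.4776, -0.074, 0.1713]
tool_rot: [-180.0, 0.0, 6.6]
wrist_force: [1.4, 0.2, -1.8]
opening: 0.0136
gripper_force: 30.0
time_s: 30.45
tool_pos: [0.6086, 0.0152, 0.1698]
tool_rot: [-180.0, 0.1, 6.7]
wrist_force: [-1.5, -1.3, -0.7]
opening: 0.014
gripper_force: 30.0
time_s: 31.25
tool_pos: [0.639, 0.0346, 0.1717]
tool_rot: [180.0, -0.0, 6.7]
wrist_force: [0.1, -0.8, -1.1]
opening: 0.0134
gripper_force: 30.0
pose [0.639  0.0346 0.1717] [ 1.7999e+02 -1.0000e-02  6.6600e+00] open 0.0134 t 31.25 delta cm [ 2.000e-02 -1.000e-02  1.047e+01]
```

View pics/w7.png

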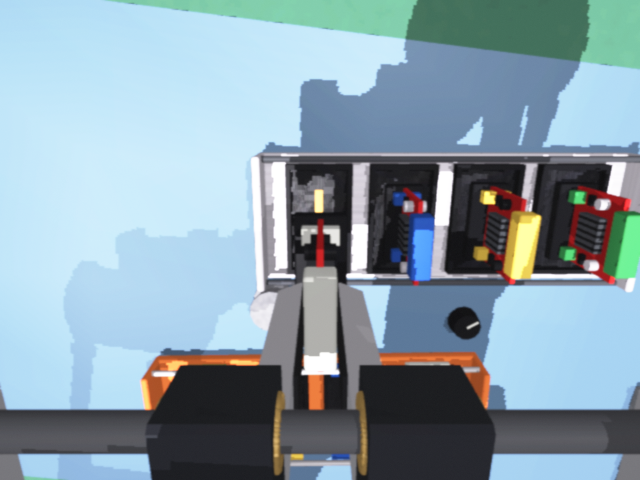

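White is lined up over the left bay, with the strip at (319,202). Blue, yellow and green stand in their bays.

```bash
python3 -m handwheel '{"linear":[[0,0,1],[0,0,2],[0,0,2],[0,0,2],[0,0,1.5],[0,0,1],[0,0,0.5],[0,0,0]],"roll":[0,0,0,0,0,0,0,0],"hand":[0.1,0.1,0.1,0.1,0.1,0.1,0.1,0.1]}'
python3 -m handwheel '{"linear":[[0,0,0.2],[0,0,0.2],[0,0,0.1],[0,0,0],[0,0,0],[0,0,0],[0,0,0],[0,0,0]],"roll":[0,0,0,0,0,0,0,0],"hand":[0.1,0.1,0.1,0.1,0.1,0.1,0.1,0.1]}'
```

```text
time_s: 32.1
tool_pos: [0.6389, 0.035, 0.0708]
tool_rot: [-180.0, 0.1, 6.7]
wrist_force: [0.2, -0.6, -1.1]
opening: 0.0138
gripper_force: 30.0
time_s: 32.9
tool_pos: [0.6397, 0.0349, 0.0671]
tool_rot: [180.0, -0.1, 6.7]
wrist_force: [-0.4, 0.3, 4.3]
opening: 0.0134
gripper_force: 30.0
```

```bash
python3 -m handwheel '{"linear":[[0,0,0],[0,0,0],[0,0,0],[0,0,-0.5],[0,0,-1],[0,0,-3],[0,0,-3],[0,0,-3]],"roll":[0,0,0,0,0,0,0,0],"hand":[0.48,0.48,0.48,0.48,0.48,0.48,0.48,0.48]}'
python3 -m handwheel '{"linear":[[-3,0,-2],[-3,0,-1.5],[-3,0,0],[-3,0,0],[-3,0,0],[-3,0,0],[-3,0,0],[-3,0,0]],"roll":[0,0,0,0,0,0,0,0],"hand":[0.48,0.48,0.48,0.48,0.48,0.48,0.48,0.48]}'
python3 -m handwheel '{"linear":[[0,0,0],[0,0,0],[0,0,0],[0,0,0],[0,0,0],[0,0,0],[0,0,0],[0,0,0]],"roll":[0,0,0,0,0,0,0,0],"hand":[0.48,0.48,0.48,0.48,0.48,0.48,0.48,0.48]}'
python3 - <<'E'
from h import *
c=cam('top');cv2.imwrite('pics/t8.png',c[0][100:260,220:500,::-1].repeat(2,0).repeat(2,1))
for n,r in dict(white=(255,130,290,195),blue=(315,120,350,200),yellow=(375,120,415,200),green=(438,115,462,165)).items():print(n,*blobs(c,n,r,.09))
E
```

```text
time_s: 33.7
tool_pos: [0.6393, 0.035, 0.1734]
tool_rot: [180.0, -0.0, 6.7]
wrist_force: [0.8, 0.5, 0.3]
opening: 0.0452
gripper_force: 0.0
time_s: 34.5
tool_pos: [0.3999, 0.0069, 0.2073]
tool_rot: [180.0, -0.1, 6.7]
wrist_force: [-0.1, -0.3, -0.1]
opening: 0.045
gripper_force: 0.0
time_s: 35.3
tool_pos: [0.401, 0.0071, 0.2063]
tool_rot: [-180.0, 0.0, 6.7]
wrist_force: [0.4, -0.1, -0.7]
opening: 0.0452
gripper_force: 0.0
white (array([0.6389, 0.0324]), np.float64(7.4), array([14., 44.]), array([273., 162.], dtype=float32))
blue (array([ 0.6452, -0.0323]), np.float64(8.5), array([21., 45.]), array([329., 156.], dtype=float32))
yellow (array([ 0.6539, -0.0986]), np.float64(6.2), array([23., 45.]), array([386., 148.], dtype=float32))
green (array([ 0.6627, -0.1689]), np.float64(7.2), array([15., 46.]), array([446., 140.], dtype=float32))
```

View pics/t8.png

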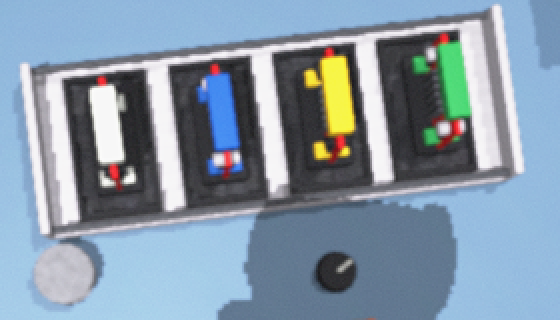

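All four stand upright in their bays in the order white, blue, yellow, green (crop columns 105, 222, 337, 455), each within about 3 mm of its bay centre.

```bash
python3 -c "
from cell import order
print(order.close_job())"
```

```text
the job is handed in; nothing more can be done
None
```

All four cards are in the test rack in reverse order (white, blue, yellow, green from left to right), upright and released, each measured within about 3 mm of its bay centre; I handed the job in at about 35 s, and no verdict came back.

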